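# Open the bench steriliser past its safety catch

## Robot

A 6-joint arm with a two-finger parallel gripper is mounted at the origin on the work surface. World frame = base frame: x ahead of the robot, y to its left, z up, the work surface at z = 0. Lengths are in mm, angles in rad, forces in N, time in s.
With the tool pointing down it reaches from about 275 to 750 mm from the base axis. Payload 10.2 kg.
Tool frame: the origin (TCP) lies at the very end of the fingers, on their centre line; the grasp point (between the pads) lies 19 mm behind it; x points along the fingers, z is the direction in which the jaws open and shut, and the axes are right-handed (so a half turn about x gives the same grasp; the last joint's range is limited). The gripper opens to 85 mm and grips with 20 to 120 N. Pads are 22 mm wide; open, the fingers measure 114 mm over their backs; the gripper's body (76 mm by 85 mm) begins 54 mm behind the grasp point. The pads swing forward as they close: fully open they stand 13 mm farther back than shut.
Start: joints at [-1.349, 0.313, 1.498, -0, 1.331, -0.223], TCP at [225.884, -473.928, 231.294] pointing down, gripper open.
Joint ranges: [-2.94, 2.94], [-0.97, 2.17], [0.19, 2.56], [-1.23, 4.37], [0.02, 3.11], [-2.88, 2.88]. Speed limits (rad/s): [2.39, 2.39, 3.01, 3.14, 3.14, 3.14].

## Interface

Orientations are given as a unit quaternion [w, x, y, z].
In Python, from rig import sense, vision, job gives the robot as it stands. The module is installed in compiled form; this text tells all that it offers.
- The arm moves only by the shell command python3 -m pendant 'ROWS' [FORCE]. ROWS is JSON, a list of rows, each a list of 7 numbers: the turn, a rotation vector about the tool's x, y, z in rad, then the shift along the tool's x, y, z in cm, then the opening, from 0 (shut) to 1 (fully open). A call has exactly 5 rows; each row is the pose to reach, as a shift and turn from the pose commanded when the call began, along the tool's axes at that moment; what a row does not reach only later rows make up. A row lasts 1/8 s, in which the tool goes at most 62.5 mm and 10.7 degrees, less where a joint would pass 70% of its speed; a pose out of reach is approached as far as the arm can. A call with a gripper value outside its range is refused whole. The fingers move at their own pace and stop on an object; FORCE is the grip in N (left out, the last holds). Time passes only in rows, so rows that repeat a pose let the fingers close, or fill a call up. It gives the time, the measured TCP pose, the force and the opening at its end, in the units of the state.
- sense(): the state, without advancing time (a new reading comes with each control period).
- vision.capture(name): name is "scene" or "top" or "wrist"; returns the picture (480x640x3 uint8, red, green, blue); there is no depth.
- vision.calibration(name): a dict with "K" (3x3 intrinsics, pixels), "extrinsics" (4x4, takes a point from camera to world coordinates). Camera axes: x right, y up, looking along -z (the intrinsics and any distortion apply to the point x, -y, -z); pixel columns grow to the right and rows downward; lengths in mm; the calibration is good to about 2 mm. The wrist camera is an equidistant fisheye: a pixel r from the principal point sees the ray r / f radians off the axis. A picture is of the moment at which its call begins: read the wrist's pose just before it. calibration takes no time and is no camera call; for the wrist camera it gives the pose at the moment of the call.
- job.finish_job(): hands the job in, once; it reports no verdict.
The state is a dict: "time_s": time; "joints": joint angles; "dq": joint speeds; "tau": joint torques, N m; "eef_pos": TCP position; "ee_rot": TCP orientation; "force": force on the tool from outside, world axes, zero at the start; "wrist_torque": the same for the moment, N m; "grip_width": opening from 0.0 (shut) to 1.0 (fully open).
Only numpy, scipy, OpenCV 4.12 (cv2) and the standard library are available. Lean on these libraries where they do the work, as an engineer would, in place of code of your own. Each camera call takes 0.05 s, during which the arm holds its last target.

## Task

Open the bench steriliser: press its front latch lever down, then raise the lid slowly by its handle until it comes up on the safety catch hidden under its front lip. Push the catch's thumb-piece sideways towards the latch, then swing the lid fully back and leave it standing open by itself, with the latch lever still down. Be gentle throughout: do not strain the catch or bang the lid, and leave the other things on the worktop where they are.

Things in the scene. Friction and masses are not known exactly. Their poses are not given: they have to be found in the camera images.
- steriliser: Low fixed bench steriliser: white casing 310 deep (x), 336 wide (y), rim 120 mm high; steel lid over the front two thirds, control housing 165 mm high behind it. Origin: centre of its underside, on the worktop. x runs from front to back (front looks to -x), y to the left as you face the front, z up. Casing front at x -150 mm; the shut lid's lip overhangs it to x -185, 120 to 142 mm high.
- latch (a joint): Primary latch: plain steel L-shaped lever in the middle of the front, pivot at x -174 mm, 88 mm high. Its nose hooks over the lid's edge; its flat blade, 50 mm wide, sticks out forward to x -300 mm. rad: 0 to 0.08 latched, grows as the blade is pressed down; nose clear of the lid from 0.3, fully down (stop) 0.65. Needs 3 N, stays where it is left.
- latch_pad (a point): Point on top of the latch's blade, 105 mm in front of its pivot, 20 mm from its end, 114 mm high when latched: press straight down here, about 65 to 70 mm to the stop (12 N there is plenty). The latch's upright part swings forward as the blade goes down, so press near the end.
- lid (a joint): Lid hinge, rad: 0 shut, grows as the front rises, stop 1.35; fully back from 1.2. Stiff hinge: the lid stays where it is left; lifting at the handle takes 6 to 10 N. Latch down, it rises freely to about 0.29, where the catch's sprung jaw holds it (the jaw gives 3 N per mm for 12 mm, then is hard). It goes on only with the catch pushed aside.
- lid_handle (a point): Middle of the black bow handle on the lid near its front: round bar 14 mm thick, 110 mm between posts, along the steriliser's y, its middle line 42 mm above the lid's top, 192 mm high when shut. Grip it from above, fingers closing along the steriliser's x, with 40 N or so. It moves with the lid on an arc about lid_hinge.
- lid_hinge (a point): Middle of the lid's hinge line, which runs along the steriliser's y, 60 mm behind the steriliser's origin, 120 mm high. The handle lies 190 mm in front of it and 72 mm above it when the lid is shut.
- catch_slide (a joint): Secondary safety catch, a steel slide in a slot of the front wall, m: 0 engaged, grows as it is pushed along the steriliser's -y (to the right as you face the front, towards the latch), stop 0.020; from 0.012 the lid is free. Needs about 3 N, stays where it is left. The lid's striker blocks it while the lid is below 0.15 rad.
- catch_thumb (a point): Centre of the catch's thumb-piece: upright steel plate 30 deep (x), 8 thick (y), 44 mm high, in front of the casing, 100 mm left of the latch (x -170, y +100, 91 mm high). Shut, the lip covers it; with the lid at 0.29 rad the lip's lower edge is 190 mm high at x -175, and a finger tilted 40 degrees reaches in under it from the front. Free for 60 mm on its left side.
- catch: The whole catch, thumb-piece and jaw. Origin inside the front wall, 45 mm behind the thumb-piece's centre and 14 mm above it. Delicate: neither lid nor hand may load it with more than 60 N.
- cassette: Perforated aluminium instrument cassette, 180 x 130 x 32 mm, lying in front of the steriliser, to the left. Origin: centre of its underside. Leave it alone.
- bowl: Round steel bowl, 120 mm across, 45 mm high, in front of the steriliser, to the right. Origin: centre of its underside. Leave it alone.
- beaker: Steel beaker, 76 mm across, 105 mm high, with brushes standing in it up to 195 mm. Origin: centre of its underside. Leave it alone.
- spray: White spray bottle, 82 mm across, 203 mm high. Origin: centre of its underside. Leave it alone.
- wipes: White wipes canister, 108 mm across, 176 mm high. Origin: centre of its underside. Leave it alone.
- pouches: Stack of paper pouches, 100 x 200 x 24 mm. Origin: centre of its underside. Leave it alone.

How it is judged:
By the outcome, as a careful person would: the job done as asked, in the order asked, and still so for the second after the job is handed in, with the robot touching nothing.
It also fails if it takes over 70 s, if anything falls off the work surface, if the arm or the gripper's body presses on something with over 40 N, if the wrist force passes 120 N, or if a joint passes its speed limit or range.

## Working session

There is one attempt and no reset: what is moved stays moved. The work goes in short steps, Python scripts to look and compute and a shell command to move; the robot and the scene stay as the last step left them, time stands still between calls to the robot, and variables do not carry over. Pictures are saved under pics/ and viewed, and the job is handed in when it is done.

```bash
mkdir -p pics; ls
python3 - <<'E'
from rig import sense, vision, job
import cv2
s=sense()
for k,v in s.items(): print(k,v)
for n in ("scene","top","wrist"):
    c=vision.calibration(n); print(n,c)
    cv2.imwrite(f"pics/{n}0.png",vision.capture(n)[:,:,::-1])
E
```

```text
pics
time_s 0.0
joints [-1.34941360e+00  3.13452176e-01  1.49845148e+00 -2.75828468e-05
  1.33100235e+00 -2.23387144e-01]
dq [ 0.00101459 -0.00135686  0.00095909 -0.0007512  -0.00058176  0.00134554]
tau [-1.60467716e-04 -4.12263429e+01 -2.59737843e+01 -2.86165568e-04
  4.12223657e-03 -2.25379033e-06]
eef_pos [ 225.81055938 -473.66336029  230.72854658]
ee_rot [ 0.59763173  0.37772881  0.59830116 -0.37708486]
force [0.07579361 0.33606746 0.38041721]
wrist_torque [0.0032914  0.01600173 0.01227707]
grip_width 1.0027429051243548
scene {'K': array([[451.05061606,   0.        , 320.06337057],
       [  0.        , 451.05061606, 237.53867834],
       [  0.        ,   0.        ,   1.        ]]), 'extrinsics': array([[ 9.81751643e-01,  1.29258599e-01, -1.39484503e-01,
         3.30665067e+02],
       [-1.90151048e-01,  6.76921428e-01, -7.11069588e-01,
        -8.82345691e+02],
       [ 2.50819025e-03,  7.24616861e-01,  6.89147382e-01,
         9.79079662e+02],
       [ 0.00000000e+00,  0.00000000e+00,  0.00000000e+00,
         1.00000000e+00]])}
top {'K': array([[547.09215311,   0.        , 3
[... 296 characters left out ...]
+01],
       [-5.27198791e-03,  4.31861453e-02,  9.99053133e-01,
         1.57422122e+03],
       [ 0.00000000e+00,  0.00000000e+00,  0.00000000e+00,
         1.00000000e+00]])}
wrist {'K': array([[371.64829954,   0.        , 316.85924348],
       [  0.        , 371.64829954, 243.00070064],
       [  0.        ,   0.        ,   1.        ]]), 'extrinsics': array([[ 4.29990475e-01,  8.70324970e-01,  2.40088814e-01,
         2.86597005e+02],
       [-9.02833380e-01,  4.14424805e-01,  1.14647152e-01,
        -4.45204354e+02],
       [ 2.81519340e-04, -2.66057378e-01,  9.63957153e-01,
         3.73625709e+02],
       [ 0.00000000e+00,  0.00000000e+00,  0.00000000e+00,
         1.00000000e+00]])}
```

View pics/scene0.png

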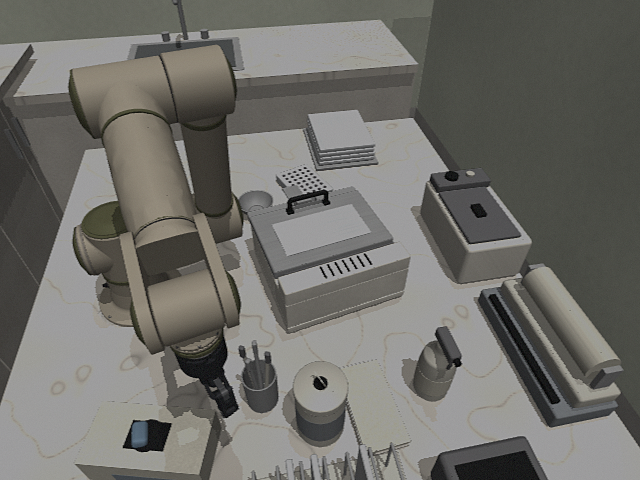

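View pics/top0.png

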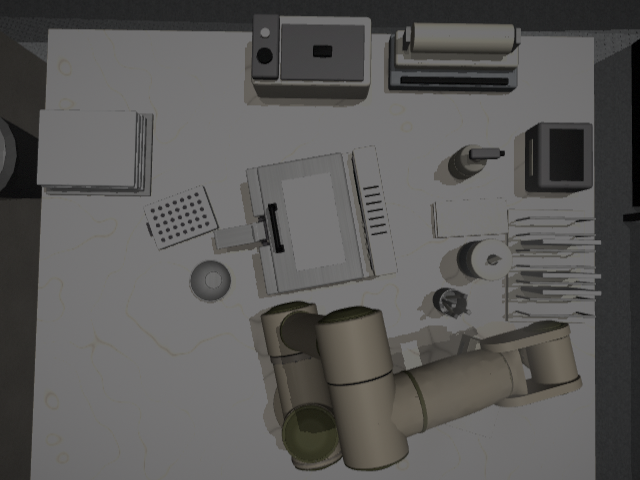

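View pics/wrist0.png

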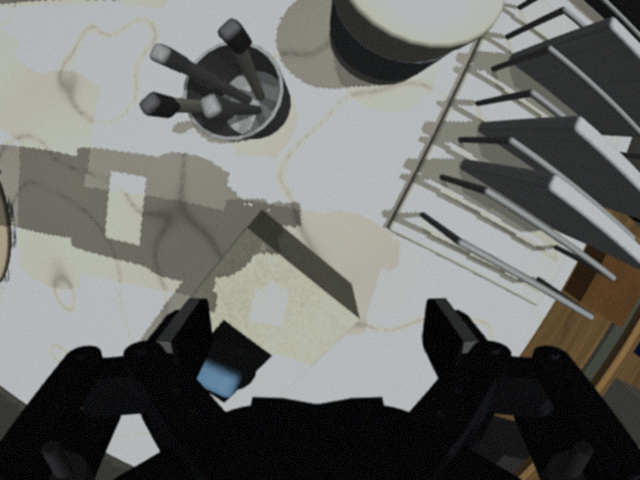

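```bash
cat > h.py <<'E'
import numpy as np, cv2
from rig import sense, vision
from scipy.spatial.transform import Rotation as R
def ray(name,u,v,c=None):
    c=c or vision.calibration(name);K=c['K'];E=c['extrinsics']
    x=(u-K[0,2])/K[0,0]; y=(v-K[1,2])/K[1,1]
    if name=='wrist':
        r=np.hypot(x,y); d=np.array([x/r*np.sin(r),-y/r*np.sin(r),-np.cos(r)])
    else: d=np.array([x,-y,-1.])
    d=E[:3,:3]@d
    return E[:3,3],d/np.linalg.norm(d)
def onz(name,u,v,z,c=None):
    o,d=ray(name,u,v,c); return o+d*(z-o[2])/d[2]
def proj(name,P,c=None):
    c=c or vision.calibration(name);K=c['K'];E=c['extrinsics']
    p=E[:3,:3].T@(np.asarray(P,float)-E[:3,3]); p=np.array([p[0],-p[1],-p[2]])
    if name=='wrist':
        t=np.arctan2(np.hypot(p[0],p[1]),p[2]); s=t/np.hypot(p[0],p[1]); q=p[:2]*s
    else: q=p[:2]/p[2]
    return q*K[0,0]+K[:2,2]
E
python3 - <<'E'
from h import *
t=cv2.imread('pics/top0.png'); c=t[130:320,130:410]
cv2.imwrite('pics/top0z.png',cv2.resize(c,None,fx=2.85,fy=2.85,interpolation=cv2.INTER_CUBIC))
t=cv2.imread('pics/scene0.png'); c=t[120:340,220:440]
cv2.imwrite('pics/scene0z.png',cv2.resize(c,None,fx=2.7,fy=2.7,interpolation=cv2.INTER_CUBIC))
E
```

```text
(no output)
```

View pics/top0z.png

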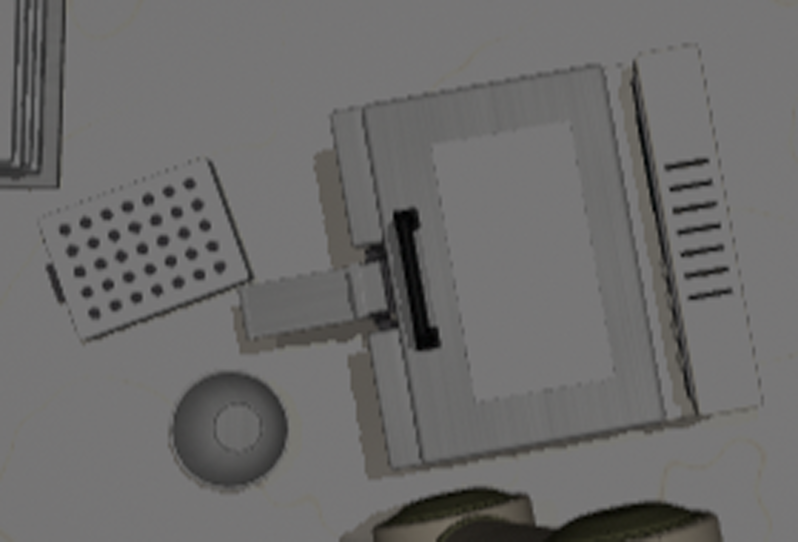

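View pics/scene0z.png

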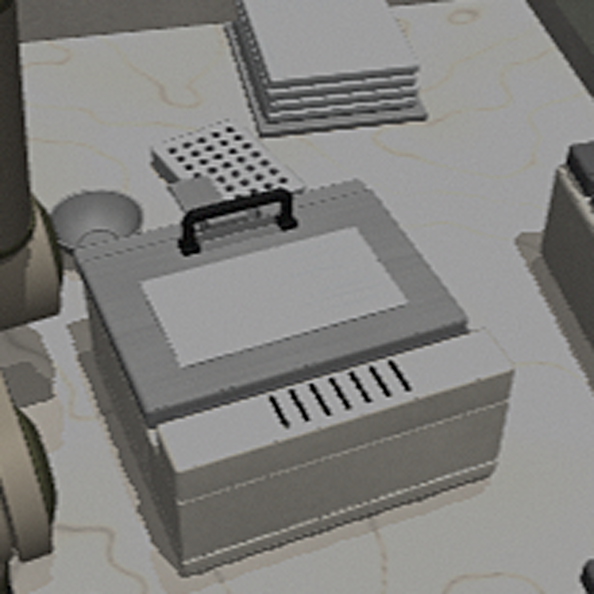

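Run:
```python
from h import *
f=lambda u,v:(130+(u+.5)/2.85-.5,130+(v+.5)/2.85-.5)
pts={'hA':(404,218,195),'hB':(428,342,195),'bladeL':(240,288,114),'bladeR':(252,338,114),'backL':(697,43,165),'backR':(762,402,165),'lipL':(331,112,135),'lipR':(391,468,135)}
# model
loc={'hA':(-130,55,195),'hB':(-130,-55,195),'bladeL':(-300,25,114),'bladeR':(-300,-25,114),'backL':(155,168,165),'backR':(155,-168,165),'lipL':(-185,168,135),'lipR':(-185,-168,135)}
W={k:onz('top',*f(*p[:2]),p[2]) for k,p in pts.items()}
A=[];B=[]
for k in W: print(k,W[k].round(1)); A.append(loc[k][:2]);B.append(W[k][:2])
A=np.array(A);B=np.array(B)
ma,mb=A.mean(0),B.mean(0)
H=(A-ma).T@(B-mb); th=np.arctan2(H[0,1]-H[1,0],H[0,0]+H[1,1])
Rm=np.array([[np.cos(th),-np.sin(th)],[np.sin(th),np.cos(th)]]); t=mb-Rm@ma
print('yaw',th,'t',t); print((A@Rm.T+t-B).round(1))
# check against scene view
for k,p in loc.items():
    w=Rm@np.array(p[:2])+t; print(k,((proj('scene',[*w,p[2]])-[220,120])*2.7).round(), ((proj('top',[*w,p[2]])-130)*2.85).round())
```

```text
hA [539.9 109.  195. ]
hB [430.3  85.4 195. ]
bladeL [478.6 269.8 114. ]
bladeR [431.9 257.3 114. ]
backL [ 707.  -151.3  165. ]
backR [ 381.9 -214.3  165. ]
lipL [642.9 185.2 135. ]
lipR [314.5 122.1 135. ]
yaw -1.3753943263534008 t [513.2102893  -29.91193933]
[[ 2.  -0.7]
 [ 3.7  1.6]
 [ 0.9 -0.6]
 [-1.5  2.2]
 [ 1.1  1.9]
 [-3.4 -0.3]
 [-0.8 -1. ]
 [-2.  -3.1]]
hA [286. 193.] [404. 215.]
hB [187. 218.] [425. 337.]
bladeL [207. 172.] [240. 286.]
bladeR [166. 181.] [249. 339.]
backL [516. 366.] [694.  41.]
backR [174. 471.] [761. 405.]
lipL [359. 185.] [331. 112.]
lipR [ 72. 257.] [393. 469.]
```

```bash
cat >> h.py <<'E'
TH=-1.378; T0=np.array([513.2,-29.9,0.])
XS=np.array([np.cos(TH),np.sin(TH),0]); YS=np.array([-np.sin(TH),np.cos(TH),0]); ZS=np.array([0,0,1.])
def loc2w(p): return T0+XS*p[0]+YS*p[1]+ZS*p[2]
def w2loc(w): d=np.asarray(w)-T0; return np.array([d@XS,d@YS,d[2]])
def toolR(tilt,sgn):
    # tilt>0: finger tips lean back (+x_s), body toward front
    x=-ZS*np.cos(tilt)+XS*np.sin(tilt)
    y=sgn*YS
    z=np.cross(x,y)
    return R.from_matrix(np.column_stack([x,y,z]))
def cur():
    s=sense(); q=s['ee_rot']; return np.array(s['eef_pos']),R.from_quat([q[1],q[2],q[3],q[0]]),s
def delta(ploc,tilt,sgn):
    p,r,s=cur(); Rt=toolR(tilt,sgn)
    rv=(r.inv()*Rt).as_rotvec(); sh=r.inv().apply(loc2w(ploc)-p)/10
    print('turn',rv.round(3),'deg',np.degrees(np.linalg.norm(rv)).round(1),'shift cm',sh.round(2))
def st():
    p,r,s=cur(); l=w2loc(p); x=r.as_matrix()[:,0]
    F=np.array(s['force']); 
    print('t',round(s['time_s'],2),'loc',l.round(1),'x_s-axis comps of tool x',np.round([x@XS,x@YS,x@ZS],3),'F loc',np.round([F@XS,F@YS,F@ZS],1),'grip',round(s['grip_width'],2),'q',np.round(s['joints'],2))
E
python3 - <<'E'
from h import *
st(); print(cur()[1].as_matrix().round(3))
for g in (1,-1): delta((-279,0,300),0,g)
p=w2loc(onz('top',250/2.85+130,277/2.85+130,32));print('cassette corner',p)
for u,v in ((80,340),(38,222),(208,158)): print(w2loc(onz('top',u/2.85+130,v/2.85+130,32)).round())
E
```

```text
t 0.15 loc [ 380.6 -367.1  230.9] x_s-axis comps of tool x [-0.001 -0.    -1.   ] F loc [ 0.5 -0.8  0. ] grip 1.0 q [-1.35  0.31  1.5   0.    1.33 -0.22]
[[-0.     0.903  0.43 ]
 [ 0.001  0.43  -0.903]
 [-1.     0.    -0.001]]
turn [ 0.252 -0.001 -0.   ] deg 14.4 shift cm [ -6.85  52.   -54.73]
turn [-2.89e+00  0.00e+00 -1.00e-03] deg 165.6 shift cm [ -6.85  52.   -54.73]
cassette corner [-304.45734013   38.04331705   32.        ]
[-481.    6.   32.]
[-503.  129.   32.]
[-326.  162.   32.]
```

```bash
python3 -m pendant '[[0,0,0,-6,0,0,1],[0,0,0,-7,3.5,-3.7,0],[0,0,0,-7,7.5,-7.9,0],[0,0,0,-7,11.5,-12.1,0],[0,0,0,-7,15.5,-16.3,0]]' 40; python3 -m pendant '[[0.05,0,0,0,4,-4.2,0],[0.1,0,0,0,8,-8.4,0],[0.15,0,0,0,12,-12.6,0],[0.2,0,0,0,16,-16.8,0],[0.25,0,0,0,20,-21,0]]'
python3 - <<'E'
from h import *
st(); delta((-279,0,160),0,1)
E
```

```text
time_s: 0.78
eef_pos: [295.8, -258.3, 301.2]
ee_rot: [0.598, 0.378, 0.598, -0.378]
force: [1.3, 0.1, 0.7]
grip_width: 0.144
time_s: 1.4
eef_pos: [386.0, 17.5, 301.4]
ee_rot: [0.546, 0.45, 0.546, -0.449]
force: [1.0, -0.6, -0.9]
grip_width: -0.002
t 1.4 loc [ -70.9 -115.8  301.4] x_s-axis comps of tool x [ 0.  0. -1.] F loc [ 0.8  0.9 -0.9] grip -0.0 q [-0.26 -0.05  1.73 -0.    1.46  1.12]
turn [ 0.  0. -0.] deg 0.0 shift cm [ 14.14  11.58 -20.82]
```

```bash
python3 -m pendant '[[0,0,0,0,2.9,-5.2,0],[0,0,0,0,5.8,-10.4,0],[0,0,0,2,8.7,-15.6,0],[0,0,0,7,11.5,-19,0],[0,0,0,12,11.6,-20.8,0]]'
python3 - <<'E'
from h import *
st(); delta((-279,0,120),0,1)
p,r,s=cur()
cv2.imwrite("pics/w1.png",vision.capture('wrist')[:,:,::-1])
cv2.imwrite("pics/s1.png",cv2.resize(vision.capture('scene')[90:330,190:430,::-1],None,fx=2.4,fy=2.4))
E
```

```text
time_s: 2.02
eef_pos: [459.9, 243.8, 179.6]
ee_rot: [0.547, 0.449, 0.546, -0.448]
force: [0.2, -0.8, 0.2]
grip_width: 0.0
t 2.02 loc [-2.788e+02  2.000e-01  1.796e+02] x_s-axis comps of tool x [-0.     0.001 -1.   ] F loc [0.8 0.1 0.2] grip 0.0 q [0.26 0.35 1.59 0.   1.2  1.64]
turn [ 0.003 -0.    -0.001] deg 0.2 shift cm [ 5.96 -0.02 -0.02]
```

View pics/w1.png

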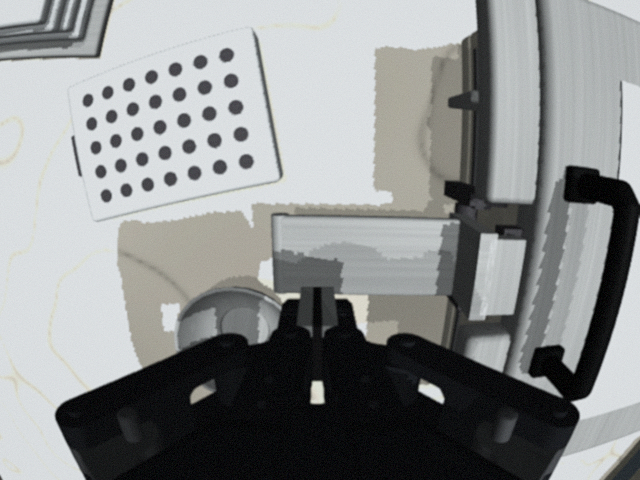

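View pics/s1.png

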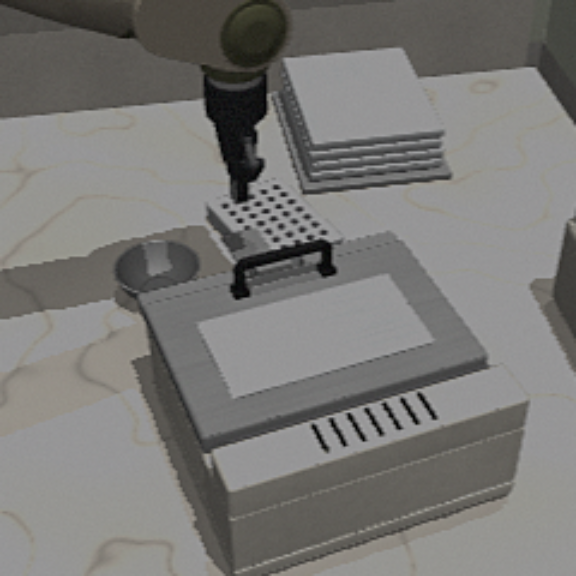

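Run:
```python
from h import *
c=vision.calibration('wrist')
for n,p in dict(tip=(-279,0,180),pad=(-279,0,114),eL=(-299,25,114),eR=(-299,-25,114),h=(-130,0,199),hl=(-130,55,195)).items(): print(n,proj('wrist',loc2w(p),c).round())
for q in ((274,214),(274,293),(453,220),(453,293)): print(w2loc(onz('wrist',*q,114,c)).round(1))
for q in ((580,185),(545,360),(610,285)): print(w2loc(onz('wrist',*q,195,c)).round(1))
```

```text
tip [314. 303.]
pad [315. 254.]
eL [279. 211.]
eR [282. 294.]
h [626. 306.]
hl [643. 191.]
[-302.1   23.5  114. ]
[-303.6  -24.7  114. ]
[-197.8   21.   114. ]
[-192.2  -25.8  114. ]
[-172.9   54.5  195. ]
[-172.2  -26.1  195. ]
[-142.2   10.1  195. ]
```

```bash
python3 -m pendant '[[0,0,0,2,0,0.2,0],[0,0,0,4,0,0.2,0],[0,0,0,5.5,0,0.2,0],[0,0,0,6.5,0,0.2,0],[0,0,0,7,0,0.2,0]]'; python3 -c "
from h import *
st()"
```

```text
time_s: 2.75
eef_pos: [460.0, 239.9, 111.5]
ee_rot: [0.546, 0.449, 0.546, -0.449]
force: [0.2, -0.2, 0.6]
grip_width: 0.002
t 2.75 loc [-275.    -0.5  111.5] x_s-axis comps of tool x [-0.  0. -1.] F loc [0.2 0.2 0.6] grip 0.0 q [ 0.25  0.43  1.67 -0.    1.04  1.63]
```

```bash
python3 -m pendant '[[0,0,0,0.5,0,-0.6,0],[0,0,0,1,0,-0.6,0],[0,0,0,1.6,0,-0.6,0],[0,0,0,2.2,0,-0.6,0],[0,0,0,2.8,0,-0.6,0]]'; python3 -c "
from h import *
st()"
```

```text
time_s: 3.38
eef_pos: [458.7, 246.1, 82.9]
ee_rot: [0.546, 0.449, 0.546, -0.449]
force: [-0.3, 3.5, 2.4]
grip_width: -0.002
t 3.38 loc [-281.3   -0.6   82.9] x_s-axis comps of tool x [-0.  0. -1.] F loc [-3.5  0.4  2.4] grip -0.0 q [0.27 0.47 1.69 0.   0.98 1.64]
```

```bash
python3 -m pendant '[[0,0,0,0.6,0,0,0],[0,0,0,1.2,0,0,0],[0,0,0,1.8,0,0,0],[0,0,0,2.3,0,0,0],[0,0,0,2.8,0,0,0]]'; python3 -c "
from h import *
st()"
```

```text
time_s: 4.0
eef_pos: [458.6, 245.9, 54.9]
ee_rot: [0.546, 0.449, 0.546, -0.449]
force: [-0.2, -0.3, 3.1]
grip_width: 0.0
t 4.0 loc [-281.2   -0.8   54.9] x_s-axis comps of tool x [ 0. -0. -1.] F loc [ 0.3 -0.3  3.1] grip 0.0 q [ 0.27  0.51  1.71 -0.    0.92  1.64]
```

```bash
python3 -m pendant '[[0,0,0,0.2,0,0,0],[0,0,0,0.4,0,0,0],[0,0,0,0.6,0,0,0],[0,0,0,0.8,0,0,0],[0,0,0,0.9,0,0,0]]'; python3 -c "
from h import *
st()"
```

```text
time_s: 4.62
eef_pos: [459.2, 246.9, 47.6]
ee_rot: [0.547, 0.45, 0.546, -0.448]
force: [-5.2, 6.7, 20.0]
grip_width: -0.002
t 4.62 loc [-2.82e+02  1.00e-01  4.76e+01] x_s-axis comps of tool x [-0.001  0.003 -1.   ] F loc [-7.6 -3.8 20. ] grip -0.0 q [0.27 0.53 1.72 0.   0.9  1.64]
```

```bash
python3 -m pendant '[[0,0,0,-2,0,0,0],[0,0,0,-8,0,0,0],[0,0,0,-14,0,0,0.5],[0,0,0,-20,0,1,0.9],[0,0,0,-23,0,6,0.9]]'
python3 - <<'E'
from h import *
st(); delta((-130,0,260),0,1)
c=vision.calibration('wrist')
cv2.imwrite("pics/w2.png",vision.capture('wrist')[:,:,::-1])
for n,p in dict(hL=(-130,55,195),hR=(-130,-55,195)).items(): print(n,proj('wrist',loc2w(p),c).round())
E
```

```text
time_s: 5.25
eef_pos: [470.4, 187.8, 279.2]
ee_rot: [0.548, 0.449, 0.546, -0.447]
force: [0.4, 0.2, -1.2]
grip_width: 0.637
t 5.25 loc [-221.9   -0.3  279.2] x_s-axis comps of tool x [-0.     0.004 -1.   ] F loc [-0.2  0.4 -1.2] grip 0.64 q [0.15 0.24 1.47 0.   1.43 1.52]
turn [ 0.006 -0.    -0.004] deg 0.4 shift cm [ 1.92 -0.03  9.19]
hL [460. 168.]
hR [444. 324.]
```

View pics/w2.png

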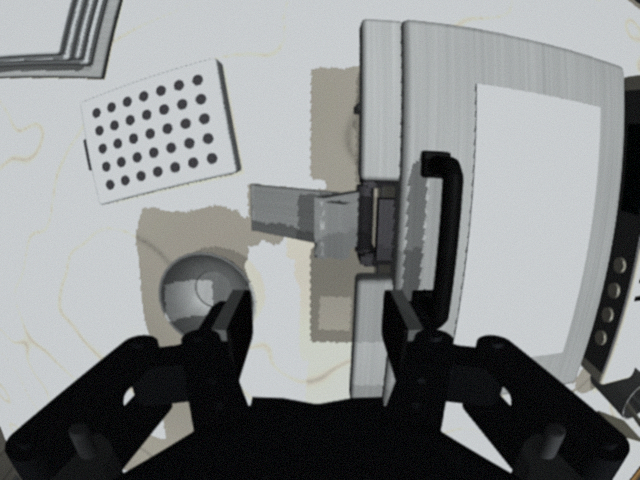

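```bash
python3 -m pendant '[[0,0,0,0,0,4.5,1],[0,0,0,1,0,9.1,1],[0,0,0,4,0,9.1,1],[0,0,0,8,0,9.1,1],[0,0,0,10.6,0,9.1,1]]'; python3 -c "
from h import *
st()"
```

```text
time_s: 5.92
eef_pos: [487.1, 97.7, 168.2]
ee_rot: [0.545, 0.449, 0.547, -0.45]
force: [-0.1, 1.2, -0.4]
grip_width: 1.0
t 5.92 loc [-130.2   -1.2  168.2] x_s-axis comps of tool x [-0.001 -0.002 -1.   ] F loc [-1.1  0.1 -0.4] grip 1.0 q [-0.04  0.31  1.67  0.    1.16  1.34]
```

```bash
python3 -m pendant '[[0,0,0,0,0,0,0.5],[0,0,0,0,0,0,0.2],[0,0,0,0,0,0,0],[0,0,0,0,0,0,0],[0,0,0,0,0,0,0]]' 40; python3 -c "
from h import *
st();cv2.imwrite('pics/w3.png',vision.capture('wrist')[:,:,::-1])"
```

```text
time_s: 6.55
eef_pos: [487.4, 102.0, 171.5]
ee_rot: [0.545, 0.451, 0.548, -0.446]
force: [-4.6, 26.1, 7.3]
grip_width: 0.149
t 6.55 loc [-1.344e+02 -1.000e-01  1.715e+02] x_s-axis comps of tool x [-0.008  0.002 -1.   ] F loc [-26.5   0.5   7.3] grip 0.15 q [-0.03  0.31  1.67  0.01  1.17  1.34]
```

View pics/w3.png

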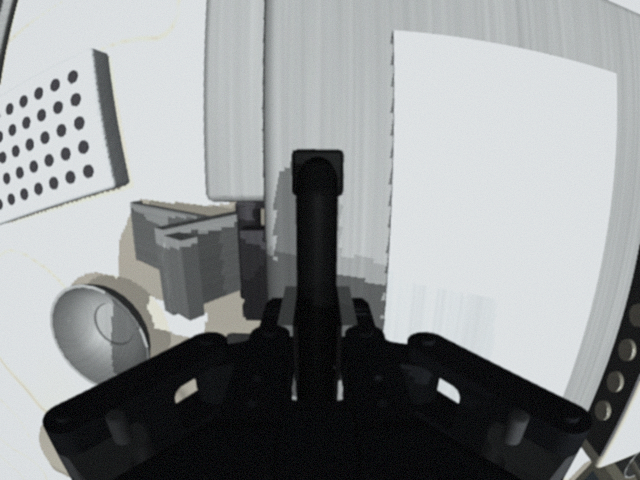

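```bash
sed -i 's/^TH=.*/TH=-1.378; T0=np.array([513.2,-29.9,0.])-4.4*np.array([np.cos(-1.378),np.sin(-1.378),0])/' h.py; python3 -m pendant '[[0,0,0,-0.3,0,-0.4,0],[0,0,0,-0.3,0,-0.4,0],[0,0,0,-0.75,0,-0.2,0],[0,0,0,-1.2,0,0,0],[0,0,0,-1.7,0,0.2,0]]'; python3 -c "
from h import *
st()"
```

```text
time_s: 7.22
eef_pos: [488.5, 95.8, 187.0]
ee_rot: [0.546, 0.449, 0.546, -0.449]
force: [5.8, 0.7, -8.9]
grip_width: 0.142
t 7.22 loc [-123.7   -0.2  187. ] x_s-axis comps of tool x [-0.  0. -1.] F loc [ 0.5  5.8 -8.9] grip 0.14 q [-0.04  0.29  1.64  0.    1.2   1.33]
```

```bash
python3 -m pendant '[[0,0,0,-0.42,0,0.2,0],[0,0,0,-0.84,0,0.43,0],[0,0,0,-1.25,0,0.65,0],[0,0,0,-1.67,0,0.9,0],[0,0,0,-2.08,0,1.15,0]]'; python3 -c "
from h import *
st()"
```

```text
time_s: 7.85
eef_pos: [490.6, 85.0, 208.0]
ee_rot: [0.546, 0.45, 0.546, -0.449]
force: [4.3, 4.2, -6.6]
grip_width: 0.148
t 7.85 loc [-1.127e+02 -2.000e-01  2.080e+02] x_s-axis comps of tool x [-0.002  0.    -1.   ] F loc [-3.3  5.1 -6.6] grip 0.15 q [-0.07  0.27  1.61  0.    1.25  1.31]
```

```bash
python3 -m pendant '[[0,0,0,-0.2,0,0.12,0],[0,0,0,-0.4,0,0.25,0],[0,0,0,-0.6,0,0.38,0],[0,0,0,-0.8,0,0.52,0],[0,0,0,-1.0,0,0.66,0]]'; python3 -c "
from h import *
st()"
```

```text
time_s: 8.48
eef_pos: [491.8, 78.7, 218.0]
ee_rot: [0.546, 0.45, 0.547, -0.449]
force: [4.5, 4.8, -7.7]
grip_width: 0.147
t 8.47 loc [-1.063e+02 -2.000e-01  2.180e+02] x_s-axis comps of tool x [-0.002  0.    -1.   ] F loc [-3.9  5.3 -7.7] grip 0.15 q [-0.08  0.26  1.6   0.    1.28  1.3 ]
```

```bash
python3 -m pendant '[[0,0,0,-0.08,0,0.05,0],[0,0,0,-0.16,0,0.11,0],[0,0,0,-0.24,0,0.17,0],[0,0,0,-0.32,0,0.23,0],[0,0,0,-0.4,0,0.28,0]]'; python3 -c "
from h import *
st()"
```

```text
time_s: 9.1
eef_pos: [492.3, 76.0, 222.0]
ee_rot: [0.546, 0.45, 0.547, -0.449]
force: [4.1, 4.2, -7.7]
grip_width: 0.149
t 9.1 loc [-1.036e+02 -2.000e-01  2.220e+02] x_s-axis comps of tool x [-0.002  0.    -1.   ] F loc [-3.4  4.8 -7.7] grip 0.15 q [-0.08  0.26  1.59  0.    1.29  1.29]
```

```bash
python3 -m pendant '[[0,0,0,-0.04,0,0.03,0],[0,0,0,-0.08,0,0.06,0],[0,0,0,-0.12,0,0.09,0],[0,0,0,-0.16,0,0.12,0],[0,0,0,-0.2,0,0.14,0]]'; python3 -c "
from h import *
st()"
```

```text
time_s: 9.72
eef_pos: [492.6, 74.7, 223.9]
ee_rot: [0.546, 0.45, 0.547, -0.449]
force: [5.1, 4.1, -7.5]
grip_width: 0.147
t 9.72 loc [-1.022e+02 -2.000e-01  2.239e+02] x_s-axis comps of tool x [-0.002  0.    -1.   ] F loc [-3.1  5.8 -7.5] grip 0.15 q [-0.09  0.26  1.59  0.    1.29  1.29]
```

```bash
python3 -m pendant '[[0,0,0,-0.04,0,0.03,0],[0,0,0,-0.08,0,0.06,0],[0,0,0,-0.12,0,0.09,0],[0,0,0,-0.16,0,0.12,0],[0,0,0,-0.2,0,0.14,0]]'; python3 -c "
from h import *
st()"
```

```text
time_s: 10.35
eef_pos: [492.8, 73.4, 225.7]
ee_rot: [0.546, 0.45, 0.547, -0.448]
force: [4.9, 5.6, -10.0]
grip_width: 0.145
t 10.35 loc [-1.009e+02 -2.000e-01  2.257e+02] x_s-axis comps of tool x [-0.002  0.    -1.   ] F loc [ -4.6   5.9 -10. ] grip 0.15 q [-0.09  0.26  1.59  0.    1.3   1.29]
```

```bash
python3 -m pendant '[[0,0,0,-0.04,0,0.03,0],[0,0,0,-0.08,0,0.06,0],[0,0,0,-0.12,0,0.09,0],[0,0,0,-0.12,0,0.09,0],[0,0,0,-0.12,0,0.09,0]]'; python3 -c "
from h import *
st()
cv2.imwrite('pics/s4.png',cv2.resize(vision.capture('scene')[90:330,190:430,::-1],None,fx=2.4,fy=2.4))"
```

```text
time_s: 10.98
eef_pos: [492.9, 72.8, 226.6]
ee_rot: [0.545, 0.45, 0.547, -0.448]
force: [5.1, 5.4, -10.8]
grip_width: 0.148
t 10.97 loc [-1.002e+02 -2.000e-01  2.266e+02] x_s-axis comps of tool x [-0.003 -0.    -1.   ] F loc [ -4.4   6.  -10.8] grip 0.15 q [-0.09  0.26  1.58  0.    1.3   1.28]
```

View pics/s4.png

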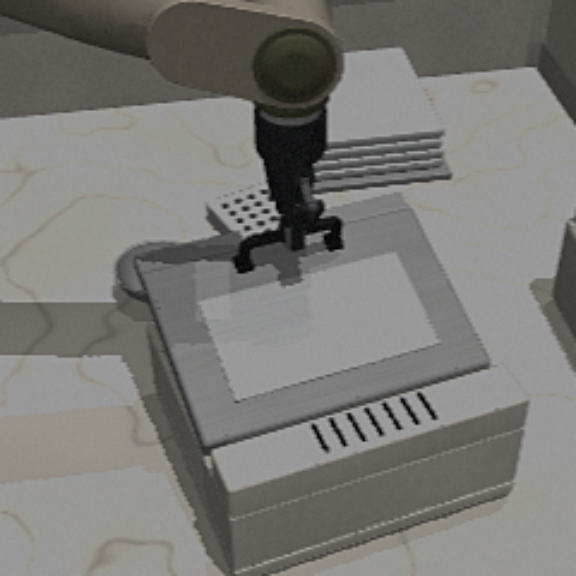

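```bash
python3 -m pendant '[[0,0,0,0.1,0,-0.07,0],[0,0,0,0.2,0,-0.14,0],[0,0,0,0.2,0,-0.14,0.4],[0,0,0,0.2,0,-0.14,0.6],[0,0,0,0.2,0,-0.14,0.7]]'; python3 -c "
from h import *
st()"
```

```text
time_s: 11.65
eef_pos: [492.7, 72.9, 225.5]
ee_rot: [0.546, 0.449, 0.546, -0.449]
force: [0.7, -1.0, -0.1]
grip_width: 0.696
t 11.65 loc [-100.4   -0.4  225.5] x_s-axis comps of tool x [ 0.  0. -1.] F loc [ 1.1  0.5 -0.1] grip 0.7 q [-0.09  0.26  1.59 -0.    1.3   1.29]
```

```bash
python3 -m pendant '[[0,0,0,-3,0,0,0.7],[0,0,0,-7,0,-1,0.3],[0,0,0,-9,4,-6,0],[0,0,0,-9,8,-11,0],[0,0,0,-9,12,-15,0]]'; python3 -c "
from h import *
st(); delta((-275,133,217),0.7,1)"
```

```text
time_s: 12.28
eef_pos: [582.0, 245.2, 316.1]
ee_rot: [0.547, 0.449, 0.546, -0.449]
force: [1.0, -0.9, 1.3]
grip_width: 0.0
t 12.28 loc [-252.5  120.3  316.1] x_s-axis comps of tool x [ 0.     0.001 -1.   ] F loc [1.1 0.8 1.3] grip 0.0 q [ 0.21  0.53  0.97 -0.    1.64  1.59]
turn [ 0.001 -0.7   -0.002] deg 40.1 shift cm [ 9.91  1.26 -2.25]
```

```bash
python3 -m pendant '[[0,-0.16,0,0,0.5,-1,0],[0,-0.32,0,1,1.2,-2.2,0],[0,-0.48,0,4,1.2,-2.2,0],[0,-0.64,0,7,1.2,-2.2,0],[0,-0.7,0,9.9,1.2,-2.2,0]]'
python3 - <<'E'
from h import *
st(); delta((-168,133,91),0.7,1)
c=vision.calibration('wrist')
cv2.imwrite('pics/w5.png',vision.capture('wrist')[:,:,::-1])
for n,p in dict(tip=(-275,133,217),thumb=(-170,100,91),thTopFront=(-185,100,113),thBotFront=(-185,100,69),lipL=(-175,168,190)).items(): print(n,proj('wrist',loc2w(p),c).round())
E
```

```text
time_s: 12.9
eef_pos: [588.3, 268.4, 214.3]
ee_rot: [0.701, 0.266, 0.325, -0.576]
force: [0.6, 0.8, 0.2]
grip_width: -0.003
t 12.9 loc [-274.   130.9  214.3] x_s-axis comps of tool x [ 0.647  0.001 -0.762] F loc [-0.7  0.7  0.2] grip -0.0 q [ 0.49  0.78  0.96 -0.67  1.63  1.9 ]
turn [ 0.004  0.004 -0.001] deg 0.3 shift cm [16.26  0.19  0.11]
tip [318. 305.]
thumb [315. 259.]
thTopFront [319. 269.]
thBotFront [286. 257.]
lipL [412. 194.]
```

View pics/w5.png

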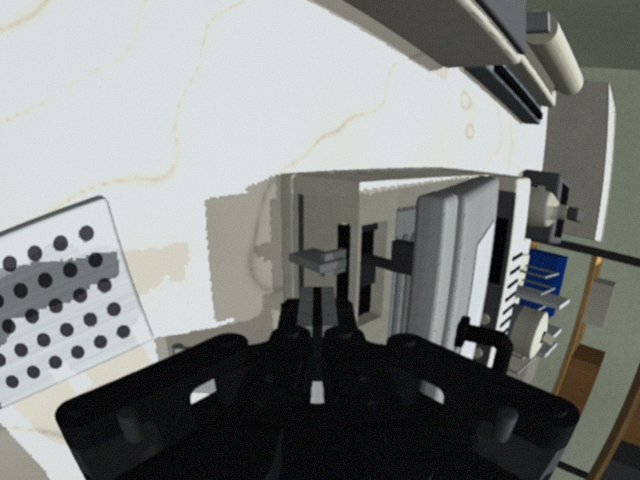

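Run:
```python
import cv2
i=cv2.imread('pics/w5.png')[160:340,240:440]; cv2.imwrite('pics/w5z.png',cv2.resize(i,None,fx=3.3,fy=3.3,interpolation=cv2.INTER_CUBIC))
```

```text
(no output)
```

View pics/w5z.png

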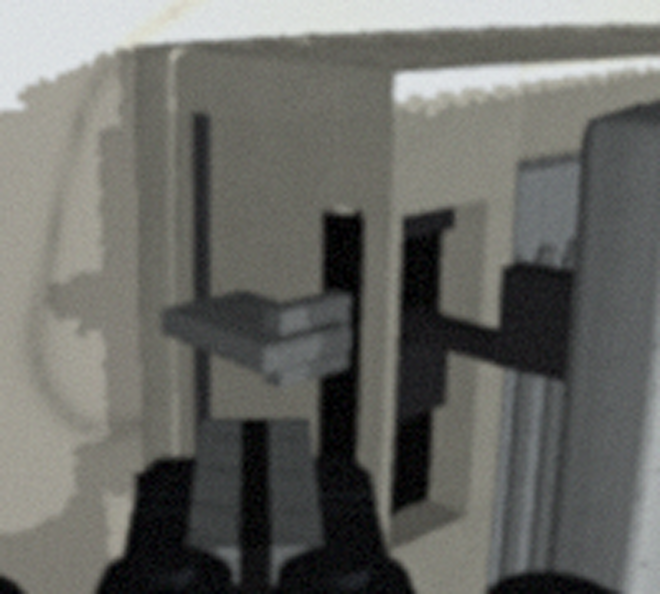

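```bash
python3 -m pendant '[[0,0,0,4,0.2,0,0],[0,0,0,8,0.2,0,0],[0,0,0,11.5,0.2,0,0],[0,0,0,14,0.2,-0.1,0],[0,0,0,15.6,0.2,-0.2,0]]'
python3 - <<'E'
from h import *
st(); delta((-171,105,93),0.7,1)
cv2.imwrite('pics/w6.png',vision.capture('wrist')[160:460,140:540,::-1])
E
```

```text
time_s: 13.58
eef_pos: [610.4, 169.7, 95.6]
ee_rot: [0.7, 0.268, 0.326, -0.576]
force: [-0.4, -0.1, 0.3]
grip_width: -0.002
t 13.57 loc [-172.9  133.6   95.6] x_s-axis comps of tool x [ 0.644  0.001 -0.765] F loc [-0.  -0.4  0.3] grip -0.0 q [ 0.34  0.81  1.22 -0.72  1.31  1.99]
turn [ 0.    -0.    -0.001] deg 0.1 shift cm [ 0.32 -2.86 -0.03]
```

View pics/w6.png

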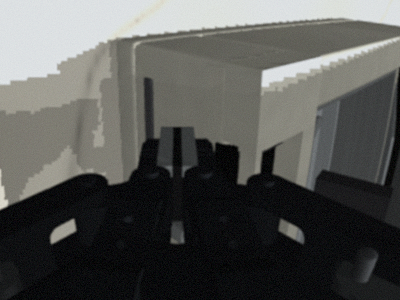

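```bash
python3 -m pendant '[[0,0,0,0.2,-0.5,0,0],[0,0,0,0.3,-1.0,0,0],[0,0,0,0.3,-1.4,0,0],[0,0,0,0.3,-1.7,0,0],[0,0,0,0.3,-2.0,0,0]]'; python3 -c "
from h import *
st()"
```

```text
time_s: 14.25
eef_pos: [591.0, 165.3, 93.9]
ee_rot: [0.701, 0.268, 0.326, -0.575]
force: [2.7, 2.1, 0.9]
grip_width: -0.002
t 14.25 loc [-172.3  113.8   93.9] x_s-axis comps of tool x [ 0.644  0.003 -0.765] F loc [-1.5  3.   0.9] grip -0.0 q [ 0.35  0.77  1.3  -0.73  1.28  2.02]
```

```bash
python3 -m pendant '[[0,0,0,0,-0.3,0,0],[0,0,0,0,-0.6,0,0],[0,0,0,0,-0.8,0,0],[0,0,0,0,-1.0,0,0],[0,0,0,0,-1.2,0,0]]'; python3 -c "
from h import *
st()"
```

```text
time_s: 14.88
eef_pos: [578.9, 162.6, 93.4]
ee_rot: [0.7, 0.268, 0.326, -0.576]
force: [2.6, 1.5, 2.2]
grip_width: 0.001
t 14.88 loc [-171.9  101.4   93.4] x_s-axis comps of tool x [ 0.644  0.001 -0.765] F loc [-1.   2.8  2.2] grip 0.0 q [ 0.35  0.75  1.34 -0.73  1.27  2.03]
```

```bash
python3 -m pendant '[[0,0,0,0,-0.1,0,0],[0,0,0,0,-0.2,0,0],[0,0,0,0,-0.3,0,0],[0,0,0,0,-0.4,0,0],[0,0,0,0,-0.4,0,0]]'; python3 -c "
from h import *
st()"
```

```text
time_s: 15.5
eef_pos: [577.3, 162.3, 93.8]
ee_rot: [0.702, 0.27, 0.325, -0.574]
force: [15.1, 2.4, -2.0]
grip_width: 0.001
t 15.5 loc [-172.    99.7   93.8] x_s-axis comps of tool x [ 0.643  0.007 -0.766] F loc [ 0.5 15.2 -2. ] grip 0.0 q [ 0.35  0.75  1.35 -0.73  1.26  2.04]
```

```bash
python3 -m pendant '[[0,0,0,0,0.5,0,0],[0,0,0,0,1.6,0,0],[0,0,0,-4,2.5,0,0],[0,0,0,-9,2.5,0,0],[0,0,0,-14,2.5,0,0]]'
python3 - <<'E'
from h import *
st(); delta((-112,0,330),0.3,1)
i=vision.capture('wrist')[140:340,200:460,::-1]; cv2.imwrite('pics/w7.png',cv2.resize(i,None,fx=2.8,fy=2.8))
c=vision.calibration('wrist')
for s in (0,20): print((proj('wrist',loc2w((-185,100-s,113)),c)-[200,140])*2.8)
E
```

```text
time_s: 16.12
eef_pos: [581.3, 255.7, 200.9]
ee_rot: [0.7, 0.267, 0.326, -0.577]
force: [0.1, -0.4, -0.6]
grip_width: 0.002
t 16.12 loc [-262.9  121.6  200.9] x_s-axis comps of tool x [ 0.644 -0.002 -0.765] F loc [ 0.5  0.1 -0.6] grip 0.0 q [ 0.48  0.76  1.03 -0.67  1.58  1.93]
turn [0.002 0.4   0.002] deg 22.9 shift cm [ -0.13 -12.2   19.82]
[334.50055802 349.05560264]
[334.38264551 417.54329406]
```

View pics/w7.png

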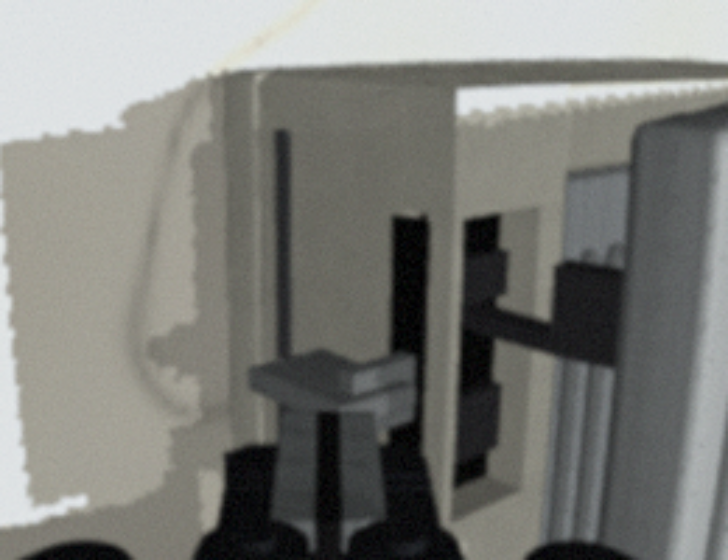

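```bash
python3 -m pendant '[[0,0,0,-4.5,0,3.8,0],[0,0.17,0,-8.4,-1,7.1,0.3],[0,0.35,0,-6,-5,11,1],[0,0.52,0,-2,-9,15,1],[0,0.7,0,1.9,-12.1,19.3,1]]'
python3 - <<'E'
from h import *
st(); delta((-101,0,226),0,1)
i=vision.capture('wrist')[:,:,::-1]; cv2.imwrite('pics/w8.png',i)
c=vision.calibration('wrist')
for s in (-55,55): print(proj('wrist',loc2w((-101,s,245)),c))
E
```

```text
time_s: 16.8
eef_pos: [495.7, 83.7, 310.6]
ee_rot: [0.545, 0.45, 0.548, -0.447]
force: [1.3, -1.1, -0.8]
grip_width: 0.841
t 16.8 loc [-110.4    4.6  310.6] x_s-axis comps of tool x [-0.006  0.001 -1.   ] F loc [ 1.4  1.1 -0.8] grip 0.84 q [-0.07  0.22  1.42  0.01  1.51  1.31]
turn [ 0.003 -0.006 -0.001] deg 0.4 shift cm [ 8.46 -0.47  0.99]
[314.4828933  343.25576949]
[311.40827568 168.92347522]
```

View pics/w8.png

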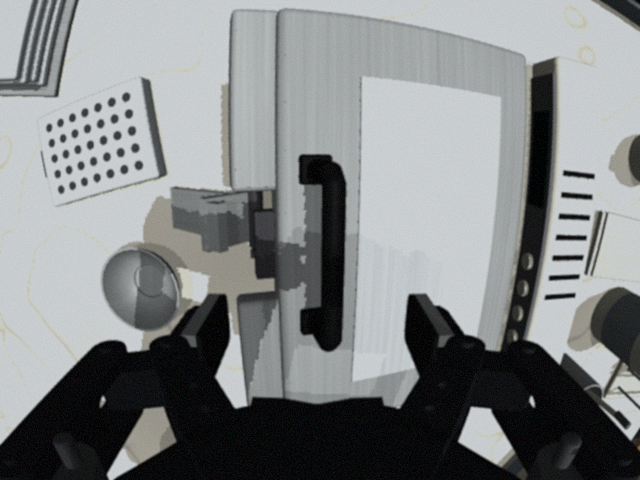

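Run:
```python
from h import *
st(); delta((-101,0,226),0,1)
c=vision.calibration('wrist')
i=vision.capture('wrist')[:,:,::-1]
for s in (-55,0,55):
  q=proj('wrist',loc2w((-101,s,245)),c); print(q); cv2.circle(i:=i.copy(),(int(q[0]),int(q[1])),4,(0,0,255),-1)
cv2.imwrite('pics/w9.png',i[120:420,140:540])
```

```text
t 16.85 loc [-98.6   2.3 310.5] x_s-axis comps of tool x [-0.01  0.   -1.  ] F loc [ 6.3 -0.5  1.3] grip 0.92 q [-0.1   0.21  1.42  0.01  1.51  1.29]
turn [-0.013 -0.01  -0.   ] deg 1.0 shift cm [ 8.45 -0.24 -0.15]
[314.4828933  343.25576949]
[312.98566692 262.74500726]
[311.40827568 168.92347522]
```

View pics/w9.png

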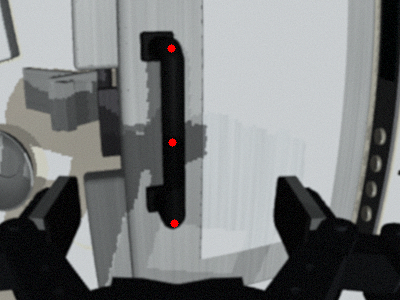

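Markers lie on the bar. Descend and grip.

```bash
python3 -m pendant '[[0,0,0,1,-0.1,-0.1,1],[0,0,0,4,-0.1,-0.1,1],[0,0,0,7,-0.1,-0.1,1],[0,0,0,8.4,-0.1,-0.1,1],[0,0,0,8.4,-0.1,-0.1,1]]'; python3 -c "
from h import *
st()"; python3 -m pendant '[[0,0,0,0,0,0,0.5],[0,0,0,0,0,0,0.2],[0,0,0,0,0,0,0],[0,0,0,0,0,0,0],[0,0,0,0,0,0,0]]' 40; python3 -c "
from h import *
st()"
```

```text
time_s: 17.52
eef_pos: [495.9, 86.5, 225.9]
ee_rot: [0.546, 0.448, 0.547, -0.449]
force: [-0.5, -0.2, 0.8]
grip_width: 0.997
t 17.52 loc [-113.2    5.3  225.9] x_s-axis comps of tool x [-0.    -0.002 -1.   ] F loc [ 0.1 -0.5  0.8] grip 1.0 q [-0.06  0.27  1.57 -0.    1.3   1.31]
time_s: 18.15
eef_pos: [497.5, 79.2, 223.9]
ee_rot: [0.548, 0.446, 0.543, -0.453]
force: [14.1, -33.6, -26.5]
grip_width: 0.143
t 18.15 loc [-105.7    5.5  223.9] x_s-axis comps of tool x [ 0.012 -0.003 -1.   ] F loc [ 35.7   7.4 -26.5] grip 0.14 q [-0.07  0.27  1.57 -0.01  1.3   1.31]
```

```bash
python3 -m pendant '[[0,0,0,0,0,0.3,0],[0,0,0,-0.05,0,0.7,0],[0,0,0,-0.05,0,1.1,0],[0,0,0,-0.05,0,1.1,0],[0,0,0,-0.05,0,1.1,0]]'; python3 -c "
from h import *
st()"
```

```text
time_s: 18.77
eef_pos: [498.1, 76.5, 227.2]
ee_rot: [0.545, 0.45, 0.547, -0.448]
force: [0.1, 11.0, -1.6]
grip_width: 0.146
t 18.77 loc [-102.9    5.6  227.2] x_s-axis comps of tool x [-0.005  0.001 -1.   ] F loc [-10.7   2.2  -1.6] grip 0.15 q [-0.08  0.27  1.57  0.    1.31  1.29]
```

```bash
cat >> h.py <<'E'
def arc(a0,a1,n=5,k=0.52,ab=0.3,d=19.5,r=203.5):
    # rows (tool axes at a0) carrying the bar from lid angle a0 to a1
    ph=np.arctan2(72,190)
    def pose(a):
        tl=-k*(a-ab); Rt=toolR(tl,1)
        bar=XS*(-r*np.cos(a+ph))+ZS*r*np.sin(a+ph)
        return Rt, bar+Rt.as_matrix()[:,0]*d
    R0,p0=pose(a0)
    for i in range(1,n+1):
        Ri,pi=pose(a0+(a1-a0)*i/n)
        print(np.round((R0.inv()*Ri).as_rotvec(),3).tolist(), np.round(R0.inv().apply(pi-p0)/10,2).tolist())
def lidang(d=19.5):
    p,r,s=cur(); b=w2loc(p-r.as_matrix()[:,0]*d); print('bar',b.round(1),'lid~',round(float(np.arctan2(b[2]-120,60-b[0])-np.arctan2(72,190)),3),'r',round(float(np.hypot(b[2]-120,60-b[0])),1))
E
python3 -c "
from h import *
lidang(); arc(.3,.42); print(); arc(.42,.57)"
```

```text
bar [-102.8    5.6  246.7] lid~ 0.299 r 206.3
[0.0, 0.012, -0.0] [-0.38, -0.0, 0.28]
[-0.0, 0.025, -0.0] [-0.76, -0.0, 0.57]
[0.0, 0.037, 0.0] [-1.12, 0.0, 0.87]
[0.0, 0.05, 0.0] [-1.48, 0.0, 1.18]
[0.0, 0.062, -0.0] [-1.84, -0.0, 1.49]

[0.0, 0.016, 0.0] [-0.45, 0.0, 0.38]
[0.0, 0.031, 0.0] [-0.89, 0.0, 0.77]
[-0.0, 0.047, -0.0] [-1.32, -0.0, 1.18]
[0.0, 0.062, 0.0] [-1.74, 0.0, 1.59]
[-0.0, 0.078, 0.0] [-2.14, 0.0, 2.02]
```

```bash
python3 -m pendant '[[0,0.006,0,-0.19,0,0.14,0],[0,0.012,0,-0.38,0,0.28,0],[0,0.018,0,-0.57,0,0.42,0],[0,0.025,0,-0.76,0,0.57,0],[0,0.03,0,-0.9,0,0.68,0]]'; python3 -c "
from h import *
st();lidang()"
```

```text
time_s: 19.4
eef_pos: [499.3, 69.9, 236.3]
ee_rot: [0.537, 0.457, 0.556, -0.441]
force: [-1.4, 12.0, -0.6]
grip_width: 0.146
t 19.4 loc [-96.2   5.5 236.3] x_s-axis comps of tool x [-0.035  0.    -0.999] F loc [-12.1   1.   -0.6] grip 0.15 q [-0.11  0.26  1.55  0.03  1.34  1.26]
bar [-95.5   5.5 255.8] lid~ 0.355 r 206.5
```

```bash
python3 -m pendant '[[0,0.014,0,-0.42,0,0.33,0],[0,0.028,0,-0.83,0,0.68,0],[0,0.042,0,-1.24,0,1.04,0],[0,0.056,0,-1.64,0,1.4,0],[0,0.07,0,-2.02,0,1.77,0]]'; python3 -c "
from h import *
st();lidang();arc(.48,.66)"
```

```text
time_s: 20.02
eef_pos: [502.8, 52.2, 256.5]
ee_rot: [0.517, 0.472, 0.575, -0.424]
force: [-2.4, 12.9, 3.0]
grip_width: 0.143
t 20.02 loc [-78.2   5.5 256.5] x_s-axis comps of tool x [-0.106  0.    -0.994] F loc [-13.1   0.2   3. ] grip 0.14 q [-0.18  0.26  1.51  0.1   1.42  1.18]
bar [-76.1   5.5 275.9] lid~ 0.491 r 207.0
[-0.0, 0.019, -0.0] [-0.53, -0.0, 0.47]
[-0.0, 0.037, -0.0] [-1.04, -0.0, 0.96]
[0.0, 0.056, -0.0] [-1.53, -0.0, 1.47]
[-0.0, 0.075, -0.0] [-2.0, -0.0, 2.0]
[-0.0, 0.094, -0.0] [-2.45, -0.0, 2.54]
```

```bash
python3 -m pendant '[[0,0.019,0,-0.58,0,0.42,0],[0,0.037,0,-1.14,0,0.88,0],[0,0.056,0,-1.66,0,1.38,0],[0,0.075,0,-2.15,0,1.9,0],[0,0.094,0,-2.6,0,2.42,0]]'; python3 -c "
from h import *
st();lidang();arc(.66,.84)"
```

```text
time_s: 20.65
eef_pos: [508.0, 25.0, 279.4]
ee_rot: [0.49, 0.491, 0.598, -0.402]
force: [-0.3, 6.5, -2.2]
grip_width: 0.138
t 20.65 loc [-50.5   5.4 279.4] x_s-axis comps of tool x [-0.197 -0.001 -0.98 ] F loc [-6.4  0.9 -2.2] grip 0.14 q [-0.27  0.27  1.44  0.18  1.52  1.09]
bar [-46.6   5.5 298.5] lid~ 0.67 r 207.9
[0.0, 0.019, 0.0] [-0.48, 0.0, 0.52]
[0.0, 0.037, 0.0] [-0.94, 0.0, 1.05]
[0.0, 0.056, 0.0] [-1.39, -0.0, 1.6]
[0.0, 0.075, -0.0] [-1.81, -0.0, 2.16]
[0.0, 0.094, -0.0] [-2.21, -0.0, 2.74]
```

Radial force gone. Continue.

```bash
python3 -m pendant '[[0,0.019,0,-0.49,0,0.52,0],[0,0.037,0,-0.96,0,1.05,0],[0,0.056,0,-1.42,0,1.6,0],[0,0.075,0,-1.86,0,2.16,0],[0,0.094,0,-2.28,0,2.74,0]]'; python3 -c "
from h import *
st();lidang();arc(.85,1.03)"
```

```text
time_s: 21.28
eef_pos: [514.0, -5.8, 296.6]
ee_rot: [0.461, 0.509, 0.62, -0.379]
force: [-1.6, 7.2, -1.5]
grip_width: 0.144
t 21.27 loc [-19.1   5.4 296.6] x_s-axis comps of tool x [-0.288 -0.002 -0.958] F loc [-7.3 -0.2 -1.5] grip 0.14 q [-0.37  0.3   1.37  0.25  1.63  1.  ]
bar [-13.5   5.5 315.3] lid~ 0.849 r 208.6
[-0.0, 0.019, -0.0] [-0.43, -0.0, 0.56]
[-0.0, 0.037, 0.0] [-0.84, -0.0, 1.13]
[0.0, 0.056, 0.0] [-1.23, -0.0, 1.72]
[-0.0, 0.075, 0.0] [-1.59, -0.0, 2.32]
[-0.0, 0.094, 0.0] [-1.93, -0.0, 2.93]
```

```bash
python3 -m pendant '[[0,0.019,0,-0.43,0,0.56,0],[0,0.037,0,-0.84,0,1.13,0],[0,0.056,0,-1.23,0,1.72,0],[0,0.075,0,-1.6,0,2.32,0],[0,0.094,0,-1.95,0,2.93,0]]'; python3 -c "
from h import *
st();lidang();arc(1.03,1.18)
i=vision.capture('scene')[60:340,160:460,::-1]; cv2.imwrite('pics/s10.png',cv2.resize(i,None,fx=2.1,fy=2.1))"
```

```text
time_s: 21.9
eef_pos: [520.4, -38.7, 307.8]
ee_rot: [0.432, 0.526, 0.641, -0.354]
force: [-4.0, 7.4, 3.6]
grip_width: 0.145
t 21.9 loc [ 14.4   5.4 307.8] x_s-axis comps of tool x [-0.377 -0.001 -0.926] F loc [-8.  -2.5  3.6] grip 0.15 q [-0.45  0.35  1.3   0.31  1.73  0.93]
bar [ 21.7   5.4 325.9] lid~ 1.025 r 209.4
[0.0, 0.016, 0.0] [-0.32, -0.0, 0.49]
[-0.0, 0.031, -0.0] [-0.62, -0.0, 0.99]
[0.0, 0.047, 0.0] [-0.9, -0.0, 1.5]
[0.0, 0.062, 0.0] [-1.17, 0.0, 2.02]
[0.0, 0.078, -0.0] [-1.42, 0.0, 2.55]
```

View pics/s10.png

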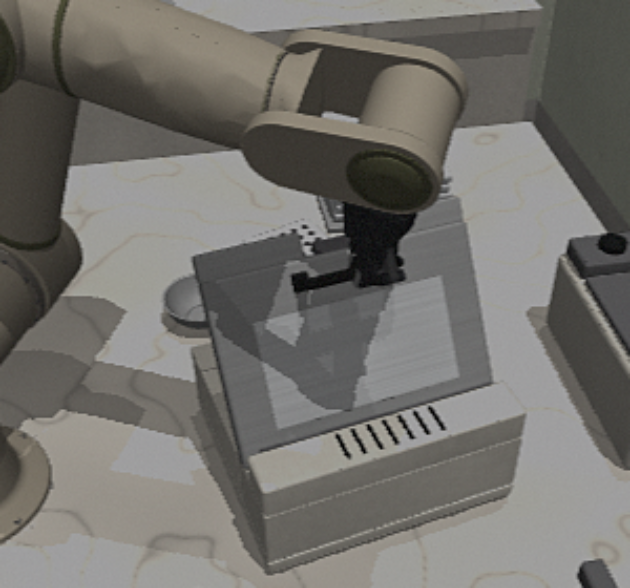

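```bash
python3 -m pendant '[[0,0.016,0,-0.33,0,0.48,0],[0,0.031,0,-0.64,0,0.98,0],[0,0.047,0,-0.94,0,1.49,0],[0,0.062,0,-1.21,0,2.01,0],[0,0.078,0,-1.47,0,2.54,0]]'; python3 -c "
from h import *
st();lidang();arc(1.175,1.27)"
```

```text
time_s: 22.58
eef_pos: [526.0, -67.4, 312.5]
ee_rot: [0.407, 0.54, 0.658, -0.333]
force: [-4.4, 5.8, 8.5]
grip_width: 0.145
t 22.57 loc [ 43.7   5.4 312.5] x_s-axis comps of tool x [-0.447 -0.001 -0.895] F loc [-6.6 -3.2  8.5] grip 0.14 q [-0.52  0.4   1.24  0.35  1.81  0.89]
bar [ 52.4   5.4 329.9] lid~ 1.172 r 210.0
[0.0, 0.01, 0.0] [-0.18, 0.0, 0.32]
[0.0, 0.02, 0.0] [-0.35, 0.0, 0.65]
[0.0, 0.03, 0.0] [-0.52, 0.0, 0.98]
[0.0, 0.04, 0.0] [-0.67, -0.0, 1.31]
[0.0, 0.049, 0.0] [-0.83, 0.0, 1.65]
```

```bash
python3 -m pendant '[[0,0.01,0,-0.24,0,0.32,0],[0,0.02,0,-0.43,0,0.67,0],[0,0.03,0,-0.62,0,1.02,0],[0,0.04,0,-0.79,0,1.38,0],[0,0.05,0,-0.96,0,1.75,0]]'; python3 -c "
from h import *
st();lidang()
i=vision.capture('scene')[60:340,160:460,::-1]; cv2.imwrite('pics/s11.png',cv2.resize(i,None,fx=2.1,fy=2.1))"
```

```text
time_s: 23.2
eef_pos: [529.8, -87.0, 313.1]
ee_rot: [0.39, 0.548, 0.668, -0.32]
force: [-4.8, 4.6, 5.9]
grip_width: 0.147
t 23.2 loc [ 63.7   5.4 313.1] x_s-axis comps of tool x [-0.491 -0.002 -0.871] F loc [-5.4 -3.8  5.9] grip 0.15 q [-0.56  0.44  1.19  0.38  1.86  0.86]
bar [ 73.2   5.4 330. ] lid~ 1.272 r 210.5
```

View pics/s11.png

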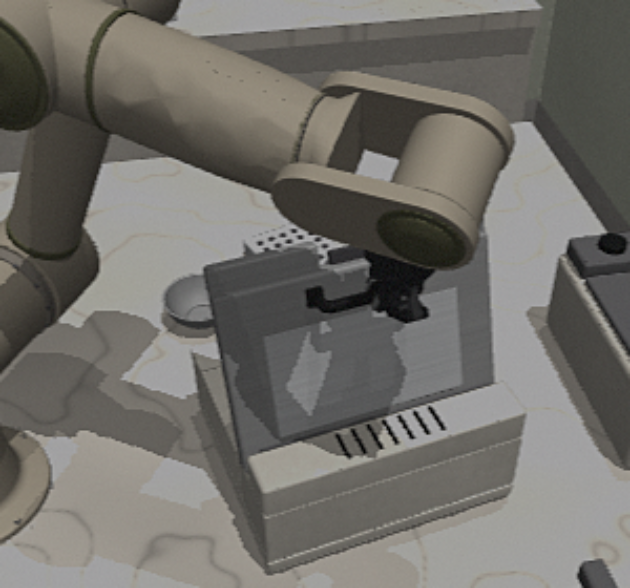

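```bash
python3 -m pendant '[[0,0,0,0,0,0,0.15],[0,0,0,0,0,0,0.25],[0,0,0,0,0,0,0.3],[0,0,0,0,0,0,0.3],[0,0,0,0,0,0,0.3]]'; python3 -c "
from h import *
st();lidang()"; python3 -m pendant '[[0,0,0,-1,0,0,0.3],[0,0,0,-3,0,0,0.3],[0,0,0,-5.5,0,0,0.3],[0,0,0,-8.5,0,0,0.3],[0,0,0,-11,0,0,0.3]]';  python3 -c "
from h import *
st()
i=vision.capture('wrist')[:,:,::-1]; cv2.imwrite('pics/w12.png',i)
i=vision.capture('scene')[60:340,160:460,::-1]; cv2.imwrite('pics/s12.png',cv2.resize(i,None,fx=2.1,fy=2.1))"
```

```text
time_s: 23.88
eef_pos: [530.5, -88.1, 311.6]
ee_rot: [0.391, 0.548, 0.666, -0.321]
force: [0.8, -0.2, -0.5]
grip_width: 0.3
t 23.88 loc [ 64.8   5.8 311.6] x_s-axis comps of tool x [-0.488 -0.001 -0.873] F loc [ 0.3  0.8 -0.5] grip 0.3 q [-0.56  0.44  1.19  0.38  1.85  0.86]
bar [ 74.4   5.8 328.6] lid~ 1.277 r 209.1
time_s: 24.5
eef_pos: [540.8, -141.5, 409.3]
ee_rot: [0.391, 0.548, 0.666, -0.321]
force: [0.6, -0.6, 0.2]
grip_width: 0.301
t 24.5 loc [119.3   5.7 409.3] x_s-axis comps of tool x [-0.487 -0.    -0.873] F loc [0.7 0.5 0.2] grip 0.3 q [-0.62  0.51  0.84  0.41  2.14  0.91]
```

View pics/s12.png

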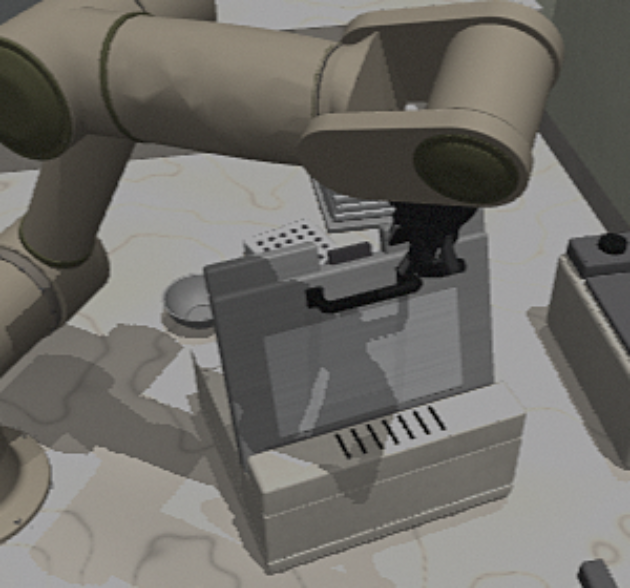

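View pics/w12.png

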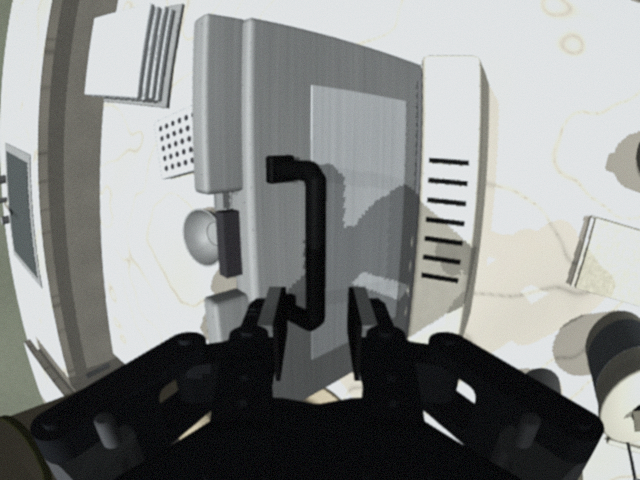

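```bash
python3 -m pendant '[[0,0,0,-3,0,2,0.3],[0,0,0,-6,-2,6,0.3],[0,0,0,-6,-6,10,0.3],[0,0,0,-6,-10,14,0.3],[0,0,0,-6,-14,17,0.3]]';  python3 -m pendant '[[0,0,0,0,-4,2,0.3],[0,0,0,0,-8,4,0.3],[0,0,0,0,-8,4,0.3],[0,0,0,0,-8,4,0.3],[0,0,0,0,-8,4,0.3]]';python3 -c "
from h import *
st()
i=vision.capture('scene')[:,:,::-1]; cv2.imwrite('pics/s13.png',i)
i=vision.capture('top')[:,:,::-1]; cv2.imwrite('pics/t13.png',i)"
```

```text
time_s: 25.22
eef_pos: [436.6, -343.2, 375.3]
ee_rot: [0.39, 0.548, 0.667, -0.321]
force: [-0.2, -0.8, -0.5]
grip_width: 0.301
time_s: 25.85
eef_pos: [367.0, -391.2, 357.7]
ee_rot: [0.391, 0.547, 0.667, -0.321]
force: [0.4, 0.5, 0.2]
grip_width: 0.301
t 25.85 loc [ 331.  -212.7  357.7] x_s-axis comps of tool x [-0.488 -0.002 -0.873] F loc [-0.4  0.4  0.2] grip 0.3 q [-1.1   0.57  0.88  0.16  2.18  0.33]
```

View pics/s13.png

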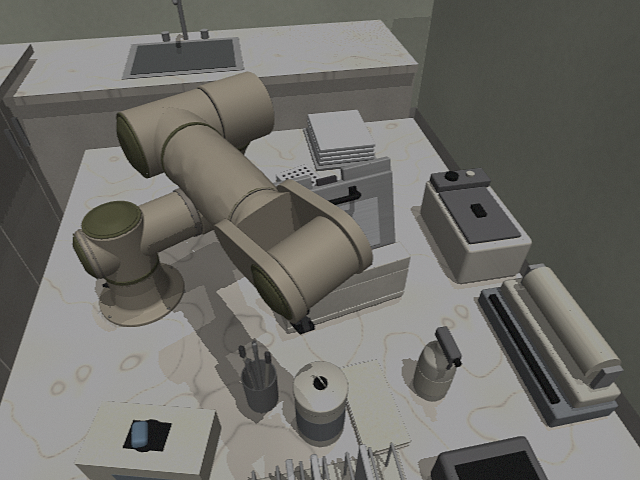

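View pics/t13.png

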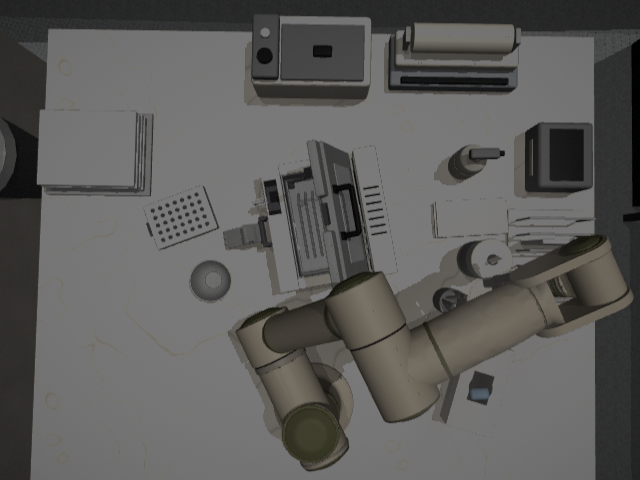

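Run:
```python
from h import *
for a in (1.15,1.2,1.25,1.3,1.35):
  o=[]
  for f,u in ((245,0),(245,22)):
    P=(60-(f*np.cos(a)-u*np.sin(a)),168,120+f*np.sin(a)+u*np.cos(a))
    o+=[proj('top',loc2w(P)).round(1).tolist(),proj('scene',loc2w(P)).round(1).tolist()]
  h=(60-(190*np.cos(a)-72*np.sin(a)),0,120+190*np.sin(a)+72*np.cos(a)); print(a,o,'h',proj('top',loc2w(h)).round(1))
t=cv2.imread('pics/t13.png')[120:300,220:420]; cv2.imwrite('pics/t13z.png',cv2.resize(t,None,fx=3.3,fy=3.3,interpolation=cv2.INTER_CUBIC))
t=cv2.imread('pics/s13.png')[130:290,270:430]; cv2.imwrite('pics/s13z.png',cv2.resize(t,None,fx=3.5,fy=3.5,interpolation=cv2.INTER_CUBIC))
```

```text
1.15 [[293.9, 143.8], [381.0, 154.2], [302.5, 141.4], [385.0, 155.2]] h [344.9 210.5]
1.2 [[298.7, 142.5], [383.2, 154.9], [307.5, 140.1], [387.4, 156.4]] h [349.3 209.7]
1.25 [[303.7, 141.2], [385.6, 155.8], [312.7, 138.9], [389.9, 157.9]] h [353.6 209. ]
1.3 [[308.7, 140.0], [387.9, 157.1], [318.0, 137.8], [392.4, 159.6]] h [358.  208.2]
1.35 [[313.9, 138.8], [390.4, 158.6], [323.3, 136.6], [394.9, 161.5]] h [362.3 207.5]
```

View pics/t13z.png

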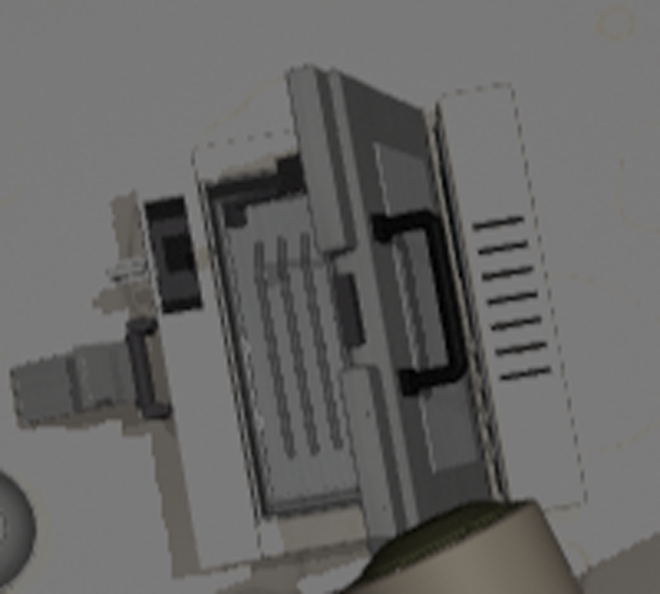

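View pics/s13z.png

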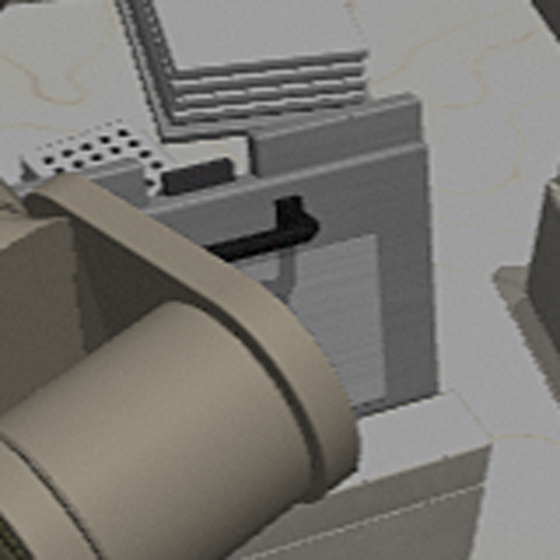

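Run:
```python
from h import *
for a in (0,.3,.5,.6,.65):
  x=-174-(126*np.cos(a)+26*np.sin(a)); z=88+26*np.cos(a)-126*np.sin(a)
  print(a,((proj('top',loc2w((x,0,z)))-[220,120])*3.3).round(1))
from rig import job
a=cv2.imread('pics/top0.png',0);b=cv2.imread('pics/t13.png',0)
d=cv2.absdiff(a,b); print('cassette/bowl diff',d[180:305,140:212].mean(), 'spray/pouches',d[140:240,430:505].mean())
```

```text
0 [-19.8 394.7]
0.3 [-12.7 396.4]
0.5 [ -0.9 396.3]
0.6 [  6.9 395.8]
0.65 [ 11.3 395.4]
cassette/bowl diff 3.7592222222222222 spray/pouches 3.6557333333333335
```

```bash
python3 -c "
from rig import job
print(job.finish_job())"
```

```text
the job is handed in; nothing more can be done
None
```

The steriliser is open: the lid stands fully back by itself, the latch lever is still down, and I handed the job in at about 26 s of the 70 s allowed.

- **Latch:** I pressed the lever to its stop. The force there reached about 20 N, more than the 12 N you called plenty.
- **Lid to the catch:** I raised it slowly until the lift force rose from about 7.5 to 11 N at roughly 0.29–0.30 rad. I then eased off about 2 mm and let go.
- **Catch:** I pushed the thumb-piece about 20 mm towards the latch, to its stop, with 3 N along the way and 15 N at the end.
- **Lid fully back:** I regripped the handle, swung the lid back at about 0.2–0.3 rad/s, released it and withdrew.

**Last checks:**
- In the top view the lid is at about 1.28 rad, where fully back starts at 1.2. It stayed there after release.
- The latch blade's end is where it should be at about 0.65 rad, fully down.
- The wrist picture taken after the push shows the catch moved over.
- The cassette, bowl, spray bottle and pouches look unmoved in the top pictures. The beaker and wipes I only compared by eye.
- The robot was touching nothing when I handed in.

**What went less well:**
- My first fit of the steriliser was about 4 mm off front to back; I corrected it at the first grip, which showed a 26 N side load on the handle.
- For the regrip I used a pose read while the arm was still settling and closed about 10 mm off. That pulled on the handle with about 36 N sideways and 26 N vertically for about half a second before I relieved it. By geometry the lid stayed at about 0.30 rad.

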